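# Set the keep-warm plate to medium and start it

## Robot

A 6-joint arm with a two-finger parallel gripper is mounted at the origin on a cart in front of the work surface, level with it; the furniture and walls round the work are solid. World frame = base frame: x ahead of the robot, y to its left, z up, the work surface at z = 0. Lengths are in m, angles in rad, forces in N, time in s.
With the tool pointing down it reaches from about 0.325 to 0.9 m from the base axis. Payload 6.1 kg.
Tool frame: the origin (TCP) lies at the very end of the fingers, on their centre line; the grasp point (between the pads) lies 19 mm behind it; z points along the fingers, y is the line along which they close (so a half turn about z gives the same grasp; the last joint's range is limited). The gripper opens to 85 mm and grips with 20 to 120 N. Pads are 22 mm wide; open, the fingers measure 114 mm over their backs; the gripper's body (76 mm by 85 mm) begins 54 mm behind the grasp point. The pads swing forward as they close: fully open they stand 13 mm farther back than shut.
Start: joints at [1.051, 0.22, 1.526, -0, 1.395, -0.126], TCP at [0.24, 0.577, 0.231] pointing down, gripper open.
Joint ranges: [-2.98, 2.98], [-0.91, 2.08], [0.09, 2.57], [-1.24, 4.39], [0.2, 2.65], [-2.68, 2.68]. Speed limits (rad/s): [2.57, 2.57, 3.01, 3.14, 3.14, 3.14].

## Interface

Orientations are given as a unit quaternion [x, y, z, w].
In Python, from bench import manip gives the robot as it stands. The module is installed in compiled form; this text tells all that it offers.
- The arm moves only by the shell command python3 -m crank 'ROWS' [FORCE]. ROWS is JSON, a list of rows, each an object of numbers: "x", "y", "z": the shift along the tool's x, y, z in units of 400 mm (1.0 is 400 mm); "yaw": the turn about the tool's z in units of 180 degrees (1.0 is 180 degrees); "gripper": the gripper's target within -1 to 1 (shut at 1, half-way at 0, fully open at -1). A call has 1 to 20 rows; each row is the pose to reach, as a shift and turn from the pose commanded when the call began, along the tool's axes at that moment, turning the shorter way round; what a row does not reach only later rows make up. A row lasts 1/12 s, in which the tool goes at most 41.7 mm and 7.16 degrees, less where a joint would pass 70% of its speed; a pose out of reach is approached as far as the arm can. A call with a number of a shift or a turn outside -1 to 1 is refused whole. A call with a gripper value outside its range is refused whole. The fingers move at their own pace and stop on an object; FORCE is the grip in N (left out, the last holds). Time passes only in rows, so rows that repeat a pose let the fingers close. It gives the time, the measured TCP pose, the force, the opening and the grip force at its end, in the units of the state.
- manip.sense(): the state, without advancing time (a new reading comes with each control period).
- manip.capture(name): name is "side" or "top"; returns a dict with "img" (420x560x3 uint8, red, green, blue), "K" (3x3 intrinsics, pixels), "R" (3x3) and "t" (3): a world point X has camera coordinates R X + t. Camera axes: x right, y down, z forward; pixel columns grow to the right and rows downward; lengths in m; the calibration is good to about 2 mm. A picture is of the moment at which its call begins. There is no depth.
- manip.finish_job(): hands the job in; it is judged then, once.
The state is a dict: "t": time; "joint_positions": joint angles; "joint_vel": joint speeds; "joint_torque": joint torques, N m; "tcp_pos": TCP position; "ee_rot": TCP orientation; "force": force on the tool from outside, world axes, zero at the start; "ft_torque": the same for the moment, N m; "opening": finger opening in m; "finger_force": force on a finger pad.
Only numpy, scipy, OpenCV 4.12 (cv2) and the standard library are available. Lean on these libraries where they do the work, as an engineer would, in place of code of your own. Each camera call takes 0.05 s, during which the arm holds its last target. There are 200 camera calls.

## Task

With a fingertip, turn the big knurled wheel of the keep-warm plate clockwise until it clicks into its medium setting (the white pointer line at the pair of orange dots), then push the orange start button fully down with a fingertip and let it come back up. Nothing is to be picked up or moved along: leave the tea cup on the plate and everything else around where it stands.

Things in the scene. Friction and masses are not known exactly. Their poses are not given: they have to be found in the camera images.
- warmer: flat black keep-warm plate with steel band, 160 (its x) x 300 (its y) x 32 mm high, fixed. Origin: centre of its underside, on the worktop; +x to its far edge, +y to its left end, z up. Hot plate (radius 56, top 35 mm up) at x 0, y +82 mm with a tea cup on it; wheel axis at x -12, y -78; start button at x -50, y +8. The setting dots lie on the housing 60 mm from the wheel's axis
- wheel (a joint): the wheel's angle in rad, growing clockwise seen from above. A spring pulls it into the nearest of four detents: 0 (off, one white dot), 0.6 (low, one orange dot), 1.2 (medium, two), 1.8 (high, three), with up to 0.06 N m; crests midway; stops at -0.08 and 1.88. Starts about off or low. The white pointer line on top points at 0.9 minus the value, anticlockwise from the warmer's +x
- wheel_top (a point): centre of the wheel's top face, on its vertical axis, 48 mm above the worktop. The wheel is an aluminium disc, 94 mm across (too wide to pinch), knurled rim, flat dark top to 45 mm radius, standing 16 mm above the housing. A fingertip pressed down on the top with about 5 N, 30 to 38 mm from the axis, drags it round along an arc; rubbing along the rim works too
- start (a joint): spring start button (orange, 26 mm in diameter, in a steel collar) on the warmer: value in m, 0 up, 0.006 fully down; pressed from above, fully down takes about 4 N, and it springs back
- start_top (a point): centre of the start button's top face, when it is up 54 mm above the worktop
- tea_cup: small dark red-brown cup, 57 mm wide, 38 mm high, loose on the hot plate; origin: centre of its underside
- timer: round kitchen timer with red upper half, 63 mm wide, 41 mm high, loose; a bystander, its knob is not the one to turn; origin: centre of its underside
- jam_jar: small jar, orange-brown content and black lid, 56 mm wide, 76 mm high, loose bystander; origin: centre of its underside
- bowl: stone-coloured bowl, 139 mm wide, 68 mm high, loose bystander; origin: centre of its underside
- spice_jar: spice jar with red cap, 45 mm wide, 106 mm high, loose bystander right of the warmer; origin: centre of its underside
- garlic: garlic bulb, 50 mm wide, 51 mm high, loose bystander right of the warmer; origin: centre of its underside
- scoop: wooden coffee scoop, 43 x 120 x 27 mm, loose bystander left of the warmer; origin: centre of its underside

How it is judged:
On the way, in this order (a step that is already met when the one before it is completed fails the run):
1. the wheel has clicked into medium (value of joint wheel between 1.08 and 1.32 rad and velocity of joint wheel between -0.5 and 0.5 rad/s), for 0.3 s.
2. the start button is pushed fully down (value of joint start above 0.0045 m), for 0.05 s.
3. the start button is back up (value of joint start below 0.002 m), for 0.2 s.
At the end, for the whole second after the job is handed in: the wheel rests in its medium detent (within 0.12 rad of 1.2), the start button has been pushed at least 4.5 mm down after that and is up again (under 2 mm), and every loose thing is within 20 mm of where it stood (value of joint wheel between 1.08 and 1.32 rad and value of joint start below 0.002 m and velocity of joint wheel between -0.1 and 0.1 rad/s and distance of each of tea_cup, timer, jam_jar, bowl, spice_jar, garlic, scoop from where it was at the start of the episode below 0.02 m); the robot touches nothing.
It fails at once if the arm or the gripper's body, not a finger, presses on the keep-warm plate (contact force between the arm and warmer above 2 N).
It fails at once if the start button is pushed while the wheel is not in medium (value of joint start above 0.003 m and not (value of joint wheel between 1 and 1.4 rad)).
It fails at once if the tea cup or another loose thing is moved or lifted (distance of any of tea_cup, timer, jam_jar, bowl, spice_jar, garlic, scoop from where it was at the start of the episode above 0.02 m).
It also fails if it takes over 51 s, if anything falls off the work surface, if the arm or the gripper's body presses on something with over 40 N, if the wrist force passes 120 N, or if a joint passes its speed limit or range.

## Working session

There is one attempt and no reset: what is moved stays moved. The work goes in short steps, Python scripts to look and compute and a shell command to move; the robot and the scene stay as the last step left them, time stands still between calls to the robot, and variables do not carry over. Pictures are saved under pics/ and viewed, at most 10 in all, crops included, and the job is handed in when it is done.

```bash
mkdir -p pics; python3 - <<'E'
from bench import manip
import cv2,numpy as np
s=manip.sense();print(s)
for n in("top","side"):
    c=manip.capture(n);np.savez(f"{n}0.npz",**c);cv2.imwrite(f"pics/{n}0.png",c["img"][:,:,::-1]);print(c["K"],c["R"],c["t"])
E
```

```text
{'t': 0.0, 'joint_positions': array([ 1.05088231e+00,  2.21236260e-01,  1.52761862e+00, -4.92124876e-06,
        1.39470740e+00, -1.26118823e-01]), 'joint_vel': array([-1.02376888e-03, -2.18575127e-04, -9.32835122e-05,  2.33777858e-04,
       -5.92807026e-06, -7.79879041e-04]), 'joint_torque': array([ 3.85428202e-04, -4.96877933e+01, -3.89403677e+01,  4.81349753e-05,
        1.08313136e-02,  2.79454838e-05]), 'tcp_pos': array([0.23951956, 0.57662057, 0.230189  ]), 'ee_rot': array([ 1.95627296e-01,  9.80677822e-01, -9.34650428e-04, -3.10311049e-04]), 'force': array([ 0.84786151,  0.69046998, -0.44329317]), 'ft_torque': array([-0.02797321,  0.02841977, -0.03884682]), 'finger_force': 0.0, 'opening': 0.08566907652505018}
[[399.47435406   0.         277.40206928]
 [  0.         399.47435406 213.2592659 ]
 [  0.           0.           1.        ]] [[-0.1173504  -0.99307556  0.00546004]
 [-0.96957638  0.11338073 -0.21694802]
 [ 0.21482671 -0.03075286 -0.97616789]] [0.05000419 0.5653507  0.90441306]
[[406.58193468   0.         280.32698107]
 [  0.         406.58193468 208.23020288]
 [  0.           0.           1.        ]] [[-0.99977275 -0.01439744 -0.01572156]
 [ 0.0082377   0.4192778  -0.90782062]
 [ 0.019662   -0.90774382 -0.41906391]] [0.58515053 0.04432648 0.95569742]
```

View pics/top0.png

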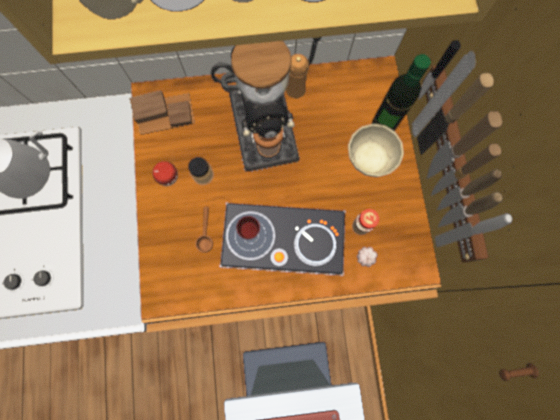

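View pics/side0.png

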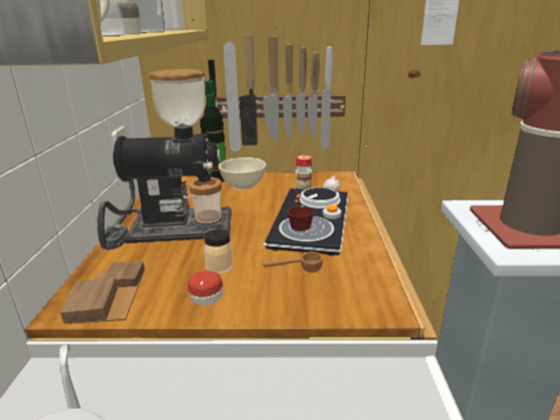

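The top view shows the warmer at cols 222–345, rows 205–272. The wheel is at about (316,244) with its pointer up-left, the button at (279,257), the cup at (249,229), the spice jar at (367,218) and the garlic at (367,257). The side view shows the same layout. Next I'll measure these positions.

```bash
cat > h.py <<'E'
import numpy as np,cv2
def ray(c,uv,z):
    d=np.linalg.inv(c["K"])@np.array([uv[0],uv[1],1.]);o=-c["R"].T@c["t"];d=c["R"].T@d
    return o+d*(z-o[2])/d[2]
def proj(c,X):
    p=c["K"]@(c["R"]@np.array(X)+c["t"]);return p[:2]/p[2]
def orange(c,box):
    x0,y0,x1,y1=box;h=cv2.cvtColor(c["img"],cv2.COLOR_RGB2HSV)
    m=cv2.inRange(h,(8,140,170),(24,255,255));k=np.zeros_like(m);k[y0:y1,x0:x1]=m[y0:y1,x0:x1]
    n,l,s,ct=cv2.connectedComponentsWithStats(k);return [(s[i][4],ct[i]) for i in range(1,n) if s[i][4]>2]
E
python3 - <<'E'
from h import *
c=dict(np.load("top0.npz"));s=dict(np.load("side0.npz"))
im=c["img"]
# housing: dark mask quad
hs=cv2.cvtColor(im,cv2.COLOR_RGB2HSV)
m=((hs[:,:,2]<110)&(hs[:,:,1]<130)).astype(np.uint8);k=np.zeros_like(m);k[195:285,212:352]=m[195:285,212:352]
k=cv2.morphologyEx(k,cv2.MORPH_OPEN,np.ones((3,3)))
cs,_=cv2.findContours(k,cv2.RETR_EXTERNAL,cv2.CHAIN_APPROX_NONE)
q=max(cs,key=cv2.contourArea);r=cv2.minAreaRect(q);b=cv2.boxPoints(r)
P=np.array([ray(c,p,.032) for p in b]);print(b,P,[np.linalg.norm(P[i]-P[i-1]) for i in range(4)])
print("box",P.mean(0))
for a,o in orange(c,(212,195,352,285)):print("orange",a,o,ray(c,o,.054),ray(c,o,.032))
for a,o in orange(s,(260,180,360,250)):print("side orange",a,o,ray(s,o,.054))
v=im[195:285,212:352,::-1];cv2.imwrite("pics/z.png",cv2.resize(v,None,fx=5.7,fy=5.7,interpolation=cv2.INTER_CUBIC))
E
```

```text
[[233.98636 266.54263]
 [238.07059 203.91768]
 [345.91623 210.95108]
 [341.832   273.57605]] [[ 0.45481016  0.102692    0.032     ]
 [ 0.6091922   0.0778498   0.032     ]
 [ 0.55987651 -0.18820649  0.032     ]
 [ 0.40752028 -0.15443083  0.032     ]] [np.float64(0.26143543160866173), np.float64(0.15636799503853294), np.float64(0.2705882225656799), np.float64(0.1560551729238964)]
box [ 0.50784979 -0.04052388  0.032     ]
orange 1911 [276.53741497 205.42752486] [ 0.58883309 -0.01679869  0.054     ] [ 0.59413181 -0.01749645  0.032     ]
orange 10 [308.8 221. ] [ 0.54106976 -0.0901155   0.054     ] [ 0.54526382 -0.09250892  0.032     ]
orange 22 [323.         221.81818182] [ 0.53504809 -0.12412151  0.054     ] [ 0.53910288 -0.12730141  0.032     ]
orange 36 [334.36111111 230.55555556] [ 0.51052281 -0.14836643  0.054     ] [ 0.51401038 -0.15210707  0.032     ]
orange 2314 [276.86560069 272.43820225] [0.42703712 0.0014631  0.054     ] [0.42859387 0.00118769 0.032     ]
orange 66 [278.72727273 256.68181818] [ 0.46348236 -0.0072978   0.054     ] [ 0.465882   -0.00777583  0.032     ]
side orange 1236 [271.10760518 203.30097087] [ 0.60687528 -0.02880481  0.054     ]
side orange 76 [317.21052632 182.81578947] [ 0.48798053 -0.16066627  0.054     ]
side orange 1026 [351.65984405 215.08576998] [0.42491977 0.03927723 0.054     ]
side orange 7 [298. 195.] [ 0.54144454 -0.0781879   0.054     ]
side orange 53 [331.69811321 207.73584906] [ 0.46529158 -0.00067607  0.054     ]
```

View pics/z.png

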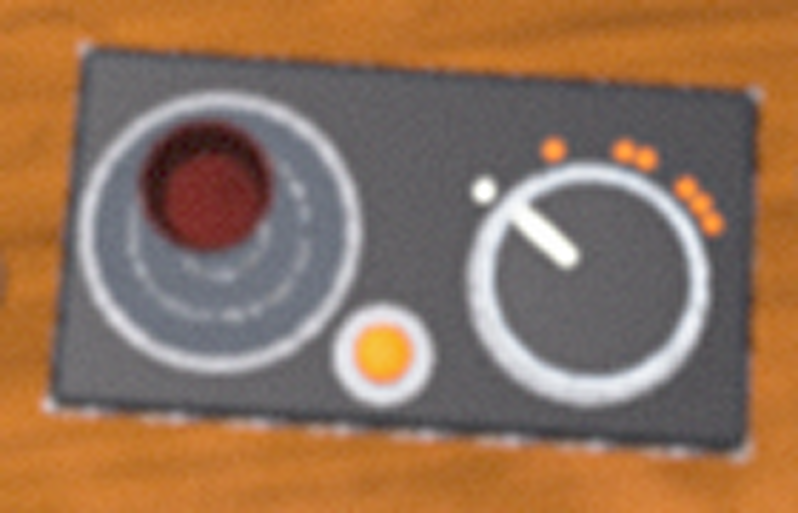

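The crop shows the wheel pointer at the single white dot, so it's off. The dark wheel top is centred at crop (593,277), the button at (384,352), and the far housing corners at (85,48) and (757,95).

```bash
python3 - <<'E'
from h import *
c=dict(np.load("top0.npz"));s=dict(np.load("side0.npz"))
f=lambda u,v:(212+u/5.7-.4,195+v/5.7-.4)
A=ray(c,f(85,48),.032);B=ray(c,f(757,95),.032);d=A-B;print(A,B,np.linalg.norm(d))
W=ray(c,f(593,278),.048);print("wheel",W)
S=ray(c,(278.73,256.68),.054);S2=ray(s,(331.7,207.7),.054);print("btn",S,S2)
# rigid fit: corners + dots + button, model in warmer frame
w0=np.array([-.012,-.078])
dot=lambda v:w0+.06*np.array([np.cos(.9-v),np.sin(.9-v)])
M=[(.08,.15),(.08,-.15),dot(.6),dot(1.2),dot(1.8),(-.05,.008),w0]
D=[A,B,ray(c,(308.8,221),.032),ray(c,(323,221.8),.032),ray(c,(334.4,230.6),.032),S,W]
M=np.array(M);D=np.array(D)[:,:2]
mm,dm=M.mean(0),D.mean(0);H=(M-mm).T@(D-dm)
th=np.arctan2(H[0,1]-H[1,0],H[0,0]+H[1,1]);R=np.array([[np.cos(th),-np.sin(th)],[np.sin(th),np.cos(th)]])
t=dm-R@mm;print("yaw",th,"t",t);print("res mm",(D-(M@R.T+t))*1e3)
for n,p in(("wheel",w0),("btn",(-.05,.008)),("hot",(0,.082))):print(n,R@p+t)
for n,uv,z in(("spice",(368,214),.106),("garlic",(367,257),.03),("cup",(249,228),.073)):print(n,ray(c,uv,z))
E
```

```text
[0.61485941 0.10640731 0.032     ] [ 0.55951475 -0.18432903  0.032     ] 0.2959571740968826
wheel [ 0.48566134 -0.09977168  0.048     ]
btn [ 0.4634859  -0.00730476  0.054     ] [ 0.46526737 -0.00087443  0.054     ]
yaw -0.18154728498124803 t [ 0.51068215 -0.02473477]
res mm [[-1.59072757 -1.94860913]
 [-2.76989377  2.38470569]
 [ 0.88792306 -0.31321543]
 [ 1.17541145 -0.23262179]
 [ 0.89466802  0.06125133]
 [ 0.53761647  0.53390764]
 [ 0.86500235 -0.48541831]]
wheel [ 0.48479633 -0.09928626]
btn [ 0.46294829 -0.00783867]
hot [0.52548738 0.0559176 ]
spice [ 0.5315974  -0.22243924  0.106     ]
garlic [ 0.4401341 -0.2220402  0.03     ]
cup [0.53716025 0.05506823 0.073     ]
```

```bash
cat >> h.py <<'E'
W=np.array([.485,-.0993]);B=np.array([.4635,-.0065])
def units(s,X):
    from scipy.spatial.transform import Rotation as T
    return T.from_quat(s["ee_rot"]).inv().apply(np.array(X)-s["tcp_pos"])/.4
E
python3 - <<'E'
from h import *
from bench import manip
s=manip.sense()
p=W+.034*np.array([np.cos(np.pi+.62),np.sin(np.pi+.62)]);print(p,units(s,[*p,.1]),units(s,[*p,.1])/2)
E
```

```text
[ 0.45732813 -0.1190552 ] [-1.17017633 -1.39679155  0.32796104] [-0.58508816 -0.69839578  0.16398052]
```

```bash
R='{"x":-0.585,"y":-0.698,"z":0,"gripper":1}'; python3 -m crank '[{"x":-0.1,"y":-0.12,"gripper":1},{"x":-0.2,"y":-0.24,"gripper":1},{"x":-0.3,"y":-0.36,"gripper":1},{"x":-0.4,"y":-0.48,"gripper":1},{"x":-0.5,"y":-0.6,"gripper":1},{"x":-0.585,"y":-0.698,"gripper":1},{"x":-0.585,"y":-0.698,"gripper":1},{"x":-0.585,"y":-0.698,"gripper":1},{"x":-0.585,"y":-0.698,"gripper":1},{"x":-0.585,"y":-0.698,"gripper":1},{"x":-0.585,"y":-0.698,"gripper":1},{"x":-0.585,"y":-0.698,"gripper":1},{"x":-0.585,"y":-0.698,"gripper":1}]'
python3 -m crank '[{"x":-0.1,"y":-0.12,"gripper":1},{"x":-0.2,"y":-0.24,"gripper":1},{"x":-0.3,"y":-0.36,"gripper":1},{"x":-0.4,"y":-0.48,"gripper":1},{"x":-0.5,"y":-0.6,"gripper":1},{"x":-0.585,"y":-0.698,"gripper":1},{"x":-0.585,"y":-0.698,"gripper":1},{"x":-0.585,"y":-0.698,"gripper":1},{"x":-0.585,"y":-0.698,"gripper":1},{"x":-0.585,"y":-0.698,"gripper":1},{"x":-0.585,"y":-0.698,"z":0.1,"gripper":1},{"x":-0.585,"y":-0.698,"z":0.2,"gripper":1},{"x":-0.585,"y":-0.698,"z":0.3,"gripper":1},{"x":-0.585,"y":-0.698,"z":0.3,"gripper":1},{"x":-0.585,"y":-0.698,"z":0.3,"gripper":1}]'
python3 - <<'E'
from h import *
from bench import manip
s=manip.sense()
p=W+.034*np.array([np.cos(np.pi+.62),np.sin(np.pi+.62)]);print(p,s["tcp_pos"],units(s,[*p,.056]),s["force"],s["ee_rot"])
c=manip.capture("top");print(proj(c,s["tcp_pos"]));cv2.imwrite("pics/t1.png",c["img"][150:330,180:420,::-1].repeat(3,0).repeat(3,1))
E
```

```text
[ 0.45732813 -0.1190552 ] [0.23955657 0.57668684 0.23031579] [-1.17019674 -1.39660347  0.43796087] [-0.19544606 -0.44165017  0.19200557] [ 1.95618706e-01  9.80679653e-01 -8.20238249e-04 -2.58243346e-04]
[-30.35656212 408.4286777 ]invalid input
invalid input
```

View pics/t1.png

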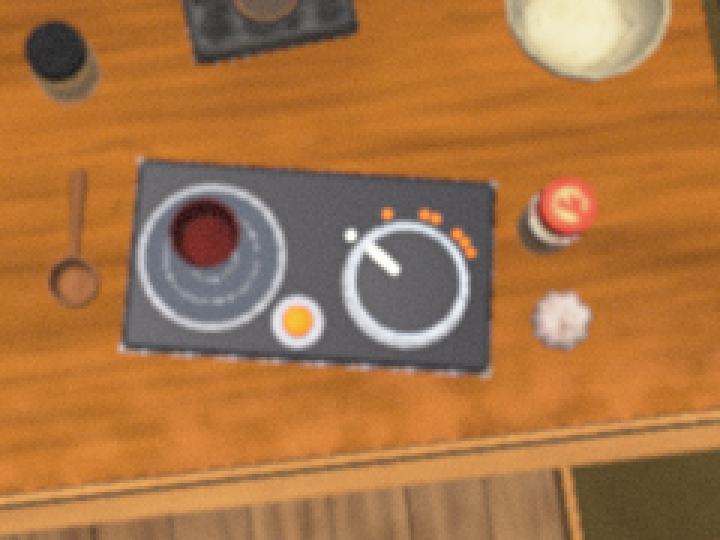

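The scene hasn't changed, because the command was refused. Rows probably need every key.

```bash
python3 -m crank '[{"x":-0.1,"y":-0.12,"z":0,"yaw":0,"gripper":1},{"x":-0.2,"y":-0.24,"z":0,"yaw":0,"gripper":1},{"x":-0.3,"y":-0.36,"z":0,"yaw":0,"gripper":1},{"x":-0.4,"y":-0.48,"z":0,"yaw":0,"gripper":1},{"x":-0.5,"y":-0.6,"z":0,"yaw":0,"gripper":1},{"x":-0.585,"y":-0.698,"z":0,"yaw":0,"gripper":1},{"x":-0.585,"y":-0.698,"z":0,"yaw":0,"gripper":1},{"x":-0.585,"y":-0.698,"z":0,"yaw":0,"gripper":1},{"x":-0.585,"y":-0.698,"z":0,"yaw":0,"gripper":1},{"x":-0.585,"y":-0.698,"z":0,"yaw":0,"gripper":1},{"x":-0.585,"y":-0.698,"z":0,"yaw":0,"gripper":1},{"x":-0.585,"y":-0.698,"z":0,"yaw":0,"gripper":1}]'
```

```text
t: 1.15
tcp_pos: [0.3487, 0.2297, 0.2313]
ee_rot: [0.196, 0.981, 0.0, -0.0]
force: [0.7, 0.2, -0.2]
opening: -0.0002
finger_force: 0.0
```

```bash
python3 -m crank '[{"x":-0.1,"y":-0.12,"z":0,"yaw":0,"gripper":1},{"x":-0.2,"y":-0.24,"z":0,"yaw":0,"gripper":1},{"x":-0.3,"y":-0.36,"z":0,"yaw":0,"gripper":1},{"x":-0.4,"y":-0.48,"z":0,"yaw":0,"gripper":1},{"x":-0.5,"y":-0.6,"z":0,"yaw":0,"gripper":1},{"x":-0.585,"y":-0.698,"z":0,"yaw":0,"gripper":1},{"x":-0.585,"y":-0.698,"z":0,"yaw":0,"gripper":1},{"x":-0.585,"y":-0.698,"z":0,"yaw":0,"gripper":1},{"x":-0.585,"y":-0.698,"z":0,"yaw":0,"gripper":1},{"x":-0.585,"y":-0.698,"z":0,"yaw":0,"gripper":1},{"x":-0.585,"y":-0.698,"z":0.1,"yaw":0,"gripper":1},{"x":-0.585,"y":-0.698,"z":0.2,"yaw":0,"gripper":1},{"x":-0.585,"y":-0.698,"z":0.3,"yaw":0,"gripper":1},{"x":-0.585,"y":-0.698,"z":0.35,"yaw":0,"gripper":1},{"x":-0.585,"y":-0.698,"z":0.35,"yaw":0,"gripper":1},{"x":-0.585,"y":-0.698,"z":0.35,"yaw":0,"gripper":1}]'
python3 - <<'E'
from h import *
from bench import manip
s=manip.sense()
p=W+.034*np.array([np.cos(np.pi+.62),np.sin(np.pi+.62)]);print(p,s["tcp_pos"],units(s,[*p,.056]),s["force"],s["ee_rot"])
c=manip.capture("top");print((proj(c,s["tcp_pos"])-[180,150])*3);cv2.imwrite("pics/t2.png",c["img"][150:330,180:420,::-1].repeat(3,0).repeat(3,1))
E
```

```text
t: 2.48
tcp_pos: [0.4572, -0.1162, 0.0904]
ee_rot: [0.195, 0.981, 0.001, -0.002]
force: [-0.2, -0.1, 0.9]
opening: 0.0002
finger_force: 0.0
[ 0.45732813 -0.1190552 ] [ 0.4572387  -0.11623821  0.09037052] [-0.00318476 -0.00645708  0.08591356] [-0.16279408 -0.1337861   0.86899219] [ 1.94544442e-01  9.80892231e-01  5.17265624e-04 -1.61977258e-03]
[438.77679763 306.27571026]
```

View pics/t2.png

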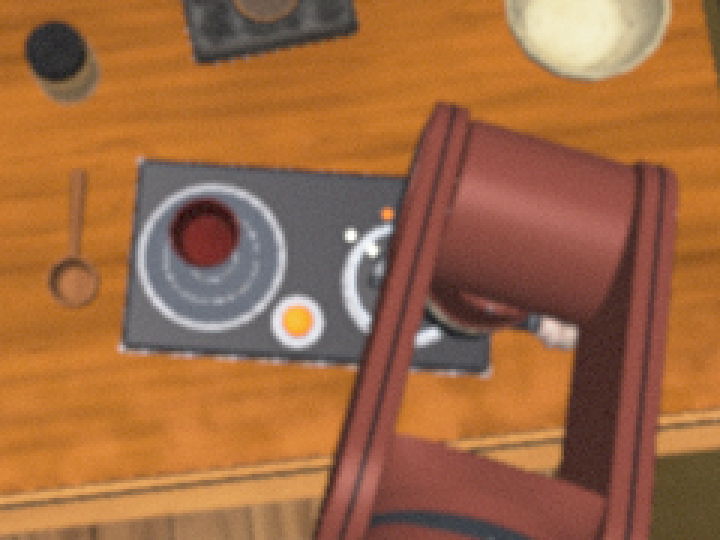

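The arm now covers most of the wheel. The button (298,321) and cup are undisturbed. Next I'll lower to just above the wheel top.

```bash
python3 -m crank '[{"x":-0.003,"y":-0.006,"z":0.05,"yaw":0,"gripper":1},{"x":-0.003,"y":-0.006,"z":0.09,"yaw":0,"gripper":1},{"x":-0.003,"y":-0.006,"z":0.095,"yaw":0,"gripper":1},{"x":-0.003,"y":-0.006,"z":0.095,"yaw":0,"gripper":1},{"x":-0.003,"y":-0.006,"z":0.095,"yaw":0,"gripper":1},{"x":-0.003,"y":-0.006,"z":0.095,"yaw":0,"gripper":1}]'
python3 -m crank '[{"x":0,"y":0,"z":0.005,"yaw":0,"gripper":1},{"x":0,"y":0,"z":0.0075,"yaw":0,"gripper":1},{"x":0,"y":0,"z":0.01,"yaw":0,"gripper":1},{"x":0,"y":0,"z":0.01,"yaw":0,"gripper":1},{"x":0,"y":0,"z":0.01,"yaw":0,"gripper":1}]'
```

```text
t: 3.03
tcp_pos: [0.4594, -0.1212, 0.0553]
ee_rot: [0.195, 0.981, -0.0, 0.002]
force: [-0.5, 0.2, 0.3]
opening: -0.0002
finger_force: 0.0
t: 3.45
tcp_pos: [0.4578, -0.1207, 0.0492]
ee_rot: [0.196, 0.981, 0.0, -0.0]
force: [0.4, 0.5, -0.7]
opening: 0.0005
finger_force: 0.0
```

```bash
python3 -m crank '[{"x":0,"y":0,"z":0.0025,"yaw":0,"gripper":1},{"x":0,"y":0,"z":0.005,"yaw":0,"gripper":1},{"x":0,"y":0,"z":0.005,"yaw":0,"gripper":1},{"x":0,"y":0,"z":0.005,"yaw":0,"gripper":1}]'
python3 -m crank '[{"x":0,"y":0,"z":0.0025,"yaw":0,"gripper":1},{"x":0,"y":0,"z":0.0025,"yaw":0,"gripper":1},{"x":0,"y":0,"z":0.0025,"yaw":0,"gripper":1}]'
python3 -m crank '[{"x":0,"y":0,"z":0.0,"yaw":0,"gripper":1},{"x":0,"y":0,"z":0,"yaw":0,"gripper":1},{"x":0,"y":0,"z":0,"yaw":0,"gripper":1}]'
```

```text
t: 3.78
tcp_pos: [0.4585, -0.1213, 0.048]
ee_rot: [0.196, 0.981, -0.0, 0.001]
force: [-1.2, -0.6, 4.7]
opening: -0.0
finger_force: 2.4
t: 4.03
tcp_pos: [0.459, -0.1217, 0.0479]
ee_rot: [0.196, 0.981, -0.001, 0.001]
force: [-3.2, -1.8, 11.4]
opening: 0.0001
finger_force: 5.5
t: 4.28
tcp_pos: [0.459, -0.1217, 0.0479]
ee_rot: [0.196, 0.981, -0.001, 0.001]
force: [-3.5, -0.8, 10.8]
opening: -0.0002
finger_force: 5.5
```

```bash
python3 - <<'E'
from h import *
from bench import manip
s=manip.sense();p=s["tcp_pos"];v=p[:2]-W;print(np.hypot(*v))
for a in np.linspace(0,1.2,13)[1:]:
    q=W+np.array([[np.cos(a),np.sin(a)],[-np.sin(a),np.cos(a)]])@v
    print(round(a,2),q.round(4),units(s,[*q,p[2]]).round(4))
E
```

```text
0.03430670365015167
0.1 [ 0.4569 -0.119 ] [ 0.0075  0.0042 -0.    ]
0.2 [ 0.4551 -0.1161] [ 0.0145  0.0092 -0.    ]
0.3 [ 0.4536 -0.1131] [ 0.0209  0.0148 -0.0001]
0.4 [ 0.4524 -0.1098] [ 0.0268  0.021  -0.0001]
0.5 [ 0.4515 -0.1065] [ 0.0321  0.0278 -0.0001]
0.6 [ 0.4509 -0.1032] [ 0.0366  0.0351 -0.0001]
0.7 [ 0.4507 -0.0997] [ 0.0404  0.0428 -0.0001]
0.8 [ 0.4508 -0.0963] [ 0.0433  0.0508 -0.0002]
0.9 [ 0.4513 -0.0929] [ 0.0455  0.0591 -0.0002]
1.0 [ 0.4521 -0.0896] [ 0.0468  0.0676 -0.0002]
1.1 [ 0.4532 -0.0863] [ 0.0473  0.0761 -0.0002]
1.2 [ 0.4547 -0.0832] [ 0.047   0.0847 -0.0002]
```

```bash
python3 -m crank '[{"x":0.0075,"y":0.004,"z":0,"yaw":0,"gripper":1},{"x":0.0145,"y":0.009,"z":0,"yaw":0,"gripper":1},{"x":0.021,"y":0.015,"z":0,"yaw":0,"gripper":1},{"x":0.027,"y":0.021,"z":0,"yaw":0,"gripper":1},{"x":0.032,"y":0.028,"z":0,"yaw":0,"gripper":1},{"x":0.0365,"y":0.035,"z":0,"yaw":0,"gripper":1},{"x":0.0365,"y":0.035,"z":0,"yaw":0,"gripper":1}]'
python3 - <<'E'
from h import *
from bench import manip
c=manip.capture("top")
cv2.imwrite("pics/t3.png",c["img"][195:285,212:352,::-1].repeat(5,0).repeat(5,1))
E
```

```text
t: 4.87
tcp_pos: [0.4514, -0.1023, 0.0479]
ee_rot: [0.196, 0.981, -0.0, 0.002]
force: [0.5, 1.5, 8.8]
opening: 0.0
finger_force: 4.6
```

View pics/t3.png

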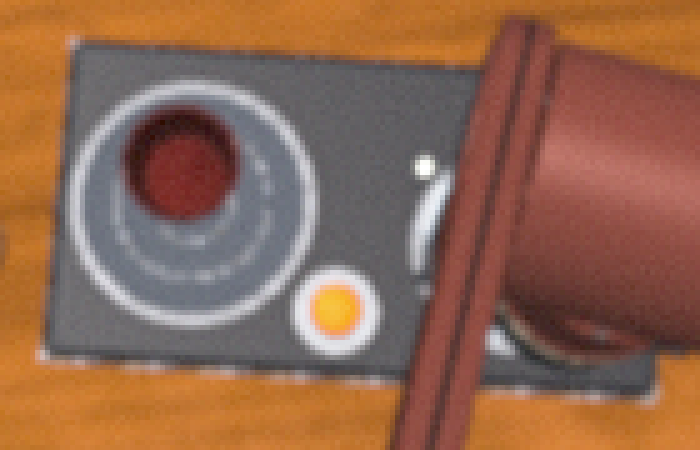

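The pointer has left the visible area by the white dot, so the wheel follows the finger. Next comes the second half of the arc.

```bash
python3 -m crank '[{"x":0.004,"y":0.0075,"z":0,"yaw":0,"gripper":1},{"x":0.007,"y":0.0155,"z":0,"yaw":0,"gripper":1},{"x":0.009,"y":0.024,"z":0,"yaw":0,"gripper":1},{"x":0.010,"y":0.0325,"z":0,"yaw":0,"gripper":1},{"x":0.0105,"y":0.041,"z":0,"yaw":0,"gripper":1},{"x":0.0105,"y":0.05,"z":0,"yaw":0,"gripper":1},{"x":0.0105,"y":0.05,"z":0,"yaw":0,"gripper":1},{"x":0.0105,"y":0.05,"z":0,"yaw":0,"gripper":1}]'
python3 -m crank '[{"x":0,"y":0,"z":-0.02,"yaw":0,"gripper":1},{"x":0,"y":0,"z":-0.1,"yaw":0,"gripper":1},{"x":0,"y":0,"z":-0.2,"yaw":0,"gripper":1},{"x":-0.1,"y":0.1,"z":-0.25,"yaw":0,"gripper":1},{"x":-0.17,"y":0.2,"z":-0.25,"yaw":0,"gripper":1},{"x":-0.17,"y":0.3,"z":-0.25,"yaw":0,"gripper":1},{"x":-0.17,"y":0.4,"z":-0.25,"yaw":0,"gripper":1},{"x":-0.17,"y":0.5,"z":-0.25,"yaw":0,"gripper":1},{"x":-0.17,"y":0.5,"z":-0.25,"yaw":0,"gripper":1},{"x":-0.17,"y":0.5,"z":-0.25,"yaw":0,"gripper":1}]'
python3 - <<'E'
from h import *
from bench import manip
c=manip.capture("top");np.savez("t4.npz",**c)
cv2.imwrite("pics/t4.png",c["img"][195:285,212:352,::-1].repeat(5,0).repeat(5,1))
E
```

```text
t: 5.58
tcp_pos: [0.4556, -0.0825, 0.0479]
ee_rot: [0.196, 0.981, -0.0, 0.002]
force: [0.9, 1.4, 9.2]
opening: -0.0001
finger_force: 4.3
t: 6.42
tcp_pos: [0.5937, 0.0798, 0.1462]
ee_rot: [0.194, 0.981, 0.0, -0.0]
force: [0.3, -0.6, 0.4]
opening: 0.0002
finger_force: 0.0
```

View pics/t4.png

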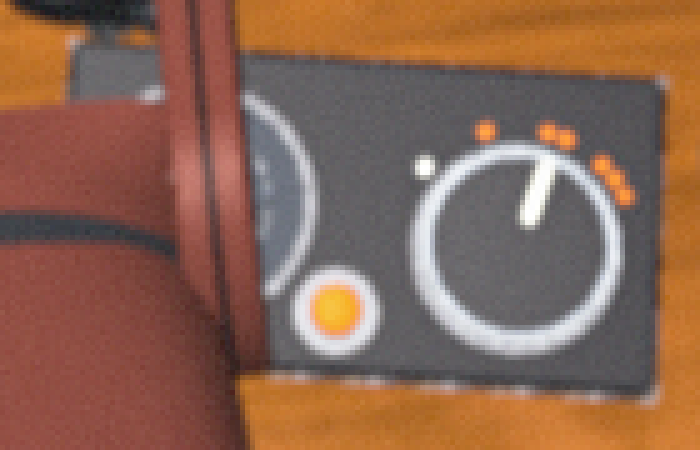

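The pointer sits on the pair of orange dots (pointer tip at 547,160), so the wheel is in medium. The button comes next.

```bash
python3 - <<'E'
from h import *
from bench import manip
s=manip.sense();print(s["tcp_pos"],units(s,[*B,.07]))
E
```

```text
[0.59292969 0.07785839 0.14591035] [ 0.21874556 -0.31805323  0.19022301]
```

```bash
python3 -m crank '[{"x":0.055,"y":-0.08,"z":0,"yaw":0,"gripper":1},{"x":0.11,"y":-0.16,"z":0,"yaw":0,"gripper":1},{"x":0.165,"y":-0.24,"z":0,"yaw":0,"gripper":1},{"x":0.219,"y":-0.318,"z":0,"yaw":0,"gripper":1},{"x":0.219,"y":-0.318,"z":0,"yaw":0,"gripper":1},{"x":0.219,"y":-0.318,"z":0.08,"yaw":0,"gripper":1},{"x":0.219,"y":-0.318,"z":0.16,"yaw":0,"gripper":1},{"x":0.219,"y":-0.318,"z":0.19,"yaw":0,"gripper":1},{"x":0.219,"y":-0.318,"z":0.19,"yaw":0,"gripper":1},{"x":0.219,"y":-0.318,"z":0.19,"yaw":0,"gripper":1},{"x":0.219,"y":-0.318,"z":0.19,"yaw":0,"gripper":1},{"x":0.219,"y":-0.318,"z":0.19,"yaw":0,"gripper":1}]'
python3 - <<'E'
from h import *
from bench import manip
s=manip.sense();print(s["tcp_pos"],units(s,[*B,.047]))
E
```

```text
t: 7.47
tcp_pos: [0.4647, -0.008, 0.0719]
ee_rot: [0.196, 0.981, -0.0, 0.001]
force: [-0.3, 0.8, 0.2]
opening: 0.0001
finger_force: 0.0
[ 0.46470158 -0.00797581  0.07193834] [0.00436603 0.00222518 0.0623348 ]
```

```bash
python3 -m crank '[{"x":0.004,"y":0.002,"z":0.03,"yaw":0,"gripper":1},{"x":0.004,"y":0.002,"z":0.045,"yaw":0,"gripper":1},{"x":0.004,"y":0.002,"z":0.053,"yaw":0,"gripper":1},{"x":0.004,"y":0.002,"z":0.06,"yaw":0,"gripper":1},{"x":0.004,"y":0.002,"z":0.06,"yaw":0,"gripper":1},{"x":0.004,"y":0.002,"z":0.06,"yaw":0,"gripper":1},{"x":0.004,"y":0.002,"z":0.06,"yaw":0,"gripper":1}]'
python3 -m crank '[{"x":0,"y":0,"z":0.003,"yaw":0,"gripper":1},{"x":0,"y":0,"z":0.003,"yaw":0,"gripper":1},{"x":0,"y":0,"z":0.003,"yaw":0,"gripper":1}]'
```

```text
t: 8.05
tcp_pos: [0.463, -0.0062, 0.0479]
ee_rot: [0.195, 0.981, -0.0, 0.0]
force: [-3.8, 0.6, 10.8]
opening: -0.0
finger_force: 5.8
t: 8.3
tcp_pos: [0.463, -0.0061, 0.0477]
ee_rot: [0.195, 0.981, -0.0, 0.0]
force: [-8.2, 1.7, 21.6]
opening: -0.0001
finger_force: 10.8
```

The button is bottomed out: the tip is at 47.9 mm and the force is well above 4 N. I'll lift off and check.

```bash
python3 -m crank '[{"x":0,"y":0,"z":-0.02,"yaw":0,"gripper":1},{"x":0,"y":0,"z":-0.1,"yaw":0,"gripper":1},{"x":0,"y":0,"z":-0.2,"yaw":0,"gripper":1},{"x":0,"y":0,"z":-0.28,"yaw":0,"gripper":1},{"x":-0.05,"y":0.1,"z":-0.28,"yaw":0,"gripper":1},{"x":-0.1,"y":0.2,"z":-0.28,"yaw":0,"gripper":1},{"x":-0.15,"y":0.3,"z":-0.28,"yaw":0,"gripper":1},{"x":-0.15,"y":0.4,"z":-0.28,"yaw":0,"gripper":1},{"x":-0.15,"y":0.45,"z":-0.28,"yaw":0,"gripper":1},{"x":-0.15,"y":0.45,"z":-0.28,"yaw":0,"gripper":1},{"x":-0.15,"y":0.45,"z":-0.28,"yaw":0,"gripper":1},{"x":-0.15,"y":0.45,"z":-0.28,"yaw":0,"gripper":1}]'
python3 - <<'E'
from h import *
from bench import manip
c=manip.capture("top");d=manip.capture("side")
v=np.hstack([c["img"][195:285,212:352],d["img"][165:255,255:375]])[:,:,::-1]
cv2.imwrite("pics/t5.png",v.repeat(3,0).repeat(3,1))
for a,o in orange(c,(265,245,295,265)):print(a,o,ray(c,o,.054))
E
```

```text
t: 9.3
tcp_pos: [0.5863, 0.137, 0.1568]
ee_rot: [0.195, 0.981, -0.0, -0.0]
force: [-0.6, -0.2, 0.7]
opening: 0.0002
finger_force: 0.0
63 [278.77777778 256.71428571] [ 0.46339151 -0.00740814  0.054     ]
```

View pics/t5.png

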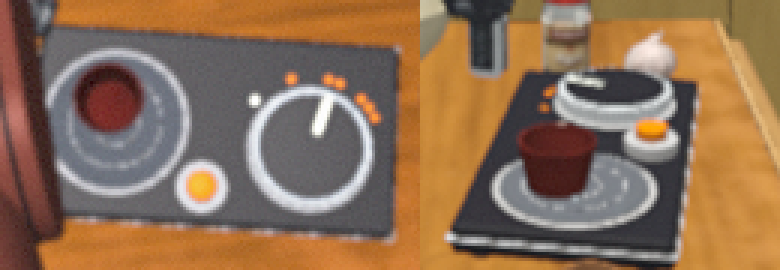

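The wheel is at medium (pointer at 322,110, on the two dots). The button is back up (201,186), and the cup hasn't moved.

```bash
python3 -c "from bench import manip;print(manip.finish_job())"
```

```text
the job is handed in; nothing more can be done
None
```

I turned the wheel to medium and pushed the start button fully down; it sprang back up, and the cup and bystanders I could see in the pictures stayed put. The job is handed in, but no verdict came back.

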